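Load a seed cassette into the powered-down reader

ROBOT

A 7-joint arm with a two-finger parallel gripper is mounted at the origin on the work surface. World frame = base frame: x ahead of the robot, y to its left, z up, the work surface at z = 0. Lengths are in m, angles in degrees, forces in N, time in s.
With the tool pointing down it reaches from about 0.425 to 0.875 m from the base axis. Payload 4.7 kg.
Tool frame: the origin (TCP) lies between the finger pads; the fingertips stand 8 mm ahead of it and the grasp point (between the pads) lies 11 mm behind it (env.tip_extent is the distance from the TCP to the fingertips, in m); z points along the fingers, y is the line along which they close (so a half turn about z gives the same grasp; the last joint's range is limited). The gripper opens to 87 mm and grips with 3 to 60 N. Pads are 19 mm wide; open, the fingers measure 117 mm over their backs; the gripper's body (75 mm by 190 mm) begins 51 mm behind the grasp point.
Start: joints at [67.328, 18.392, -4.016, 83.108, 1.295, 78.541, -3.26], TCP at [0.259, -0.596, 0.231] pointing down, gripper open.
Joint ranges: [-163.93, 163.93], [-17.29, 119.83], [-79.2, 71.16], [3.27, 140.29], [-89.18, 269.18], [5.43, 117.66], [-154.24, 154.24]. Speed limits (degrees/s): [147.25, 147.25, 180, 180, 180, 180, 180].

INTERFACE

Orientations are given as [roll, pitch, yaw] about the fixed x, y, z axes, in that order (R = Rz(yaw) Ry(pitch) Rx(roll)).
In Python, from cell import sensors, vision, workorder, env gives the robot as it stands.
- The arm moves only by the tool drive_tool, never from a script. Its argument "moves" is a list of rows, each an object of numbers: "x", "y", "z": the shift along the tool's x, y, z in mm; "rx", "ry", "rz": the turn, a rotation vector about the tool's x, y, z in rad; "fingers": the closure, from -1 (fully open) to 1 (shut). In form: [{"x": .., "y": .., "z": .., "rx": .., "ry": .., "rz": .., "fingers": ..}, ...]. A call has 1 to 20 rows; each row is the pose to reach, as a shift and turn from the pose commanded when the call began, along the tool's axes at that moment; what a row does not reach only later rows make up. A row lasts 1/8 s, in which the tool goes at most 62.5 mm and 10.7 degrees, less where a joint would pass 70% of its speed; a pose out of reach is approached as far as the arm can. A call with a gripper value outside its range is refused whole. The fingers move at their own pace and stop on an object; "force" is the grip in N (left out, the last holds). Time passes only in rows, so rows that repeat a pose let the fingers close. It gives the time, the measured TCP pose, the force, the opening and the grip force at its end, in the units of the state.
- sensors.get_obs(): the state, without advancing time (a new reading comes with each control period).
- vision.read_camera(name): name is "side" or "top" or "wrist"; returns a dict with "image" (384x512x3 uint8, red, green, blue), "fx", "fy", "cx", "cy" (pixels), "R" (3x3) and "t" (3): a world point X has camera coordinates R X + t. Camera axes: x right, y down, z forward; pixel columns grow to the right and rows downward; lengths in m; the calibration is good to about 2 mm. A picture is of the moment at which its call begins. There is no depth.
- workorder.sign_off(): hands the job in; it is judged then, once.
The state is a dict: "time_s": time; "qpos": joint angles; "joint_velocities": joint speeds; "effort": joint torques, N m; "tool_pos": TCP position; "tool_rot": TCP orientation; "force": force on the tool from outside, world axes, zero at the start; "wrist_torque": the same for the moment, N m; "grip_width": finger opening in m; "grasp_force": force on a finger pad.
Only numpy, scipy, OpenCV 4.12 (cv2) and the standard library are available. Lean on these libraries where they do the work, as an engineer would, in place of code of your own. Each camera call takes 0.05 s, during which the arm holds its last target. There are 200 camera calls.

TASK

Flip the power box's toggle over to OFF (red), lift the white seed cassette out of the blue cradle, which leaves only its short ends free to grip, and set it down flat on the brown mat, then let go. Pick it up again with its ends clear (by its long sides), lay it between the rails of the seed reader and slide it in under the hood until you feel it meet the stop, without forcing the stop back. Let go of it, then flip the toggle back over to ON (green) until it clicks, leaving everything else where it stands.

Things in the scene. Friction and masses are not known exactly. Their poses are not given: they have to be found in the camera images.
- switchbox: fixed grey power box, 130 (its x) x 70 x 45 mm high; origin under its centre on the bench. A red plate on its top at its -x end marks OFF, a green plate at its +x end marks ON. The toggle's pivot runs along its y, 45 mm above the origin
- toggle (a joint): toggle lever angle, rad: 0 = fully OFF (leans 0.45 rad to the box's -x, red), 0.9 = fully ON (leans 0.45 rad to +x, green). Snap-over centre at 0.45: about 4 N at the ball to start it from either end, falling to nothing at the centre, then it jumps to the other end by itself. Starts ON
- toggle_tip (a point): centre of the black ball (24 mm diameter) at the end of the lever, 60 mm from the pivot: 99 mm above the bench at either end, 26 mm to that side of the box's centre; the lever rod is 10 mm thick
- cradle: fixed blue cradle, open at both x ends: an 8 mm base plate (44 mm along its x, 62 mm in y) and two cheeks along the cassette's long sides (36 mm in x, 8 mm thick, 47 mm apart inside, 50 mm high, 10 mm above the cassette's top); origin under its centre on the bench, x along the cassette's length
- cassette: loose closed white cassette with two rows of brown seeds showing on top, 64 (its x) x 40 (its y) x 32 mm high, about 0.12 kg; origin at the centre of its underside. It starts in the cradle, underside 8 mm above the bench, its short ends free. Either end may go first into the reader
- mat: fixed brown mat, 130 (x) x 150 (y) x 2 mm; origin at the centre of its underside, on the bench
- reader: fixed seed reader; origin under the middle of its bed, on the bench. The cassette goes in along its +x. Aluminium bed 75 mm wide, top 15 mm above the bench, from x = -150 mm. Straight black rails from x = -82 to 0 mm, 46 mm apart inside, 8 mm above the bed; in front of them flared lead-in rails from x = -117 mm, opening to about 63 mm.
- reader_mouth (a point): middle of the foot of the tunnel mouth in the front of the reader's white hood, on the bed (reader x = 0, z = 15 mm); axes as the reader's. The hood reaches from here 144 mm in +x, is 146 mm wide and 62 mm high above the bench; its tunnel is 46 mm wide and its roof is 38 mm above the bed
- stop_face (a point): middle of the foot of the orange stop's front face, on the reader's bed inside the hood's tunnel, 10 to 24 mm behind the hood's front (differs each time); axes as the reader's. The stop gives way only above 60 N. The seated cassette's origin is 32 mm before it (its x = -32 mm)
- spare: loose grey empty cassette, 64 x 40 x 32 mm, to be left alone
- beaker: loose clear cup, 70 mm wide, 100 mm high, to be left alone
- bottle: loose amber bottle, 60 mm wide, 150 mm high, to be left alone
- dish: loose shallow white dish, 90 mm wide, 18 mm high, to be left alone
- carton: loose small brown carton, 90 x 60 x 50 mm high, to be left alone
- jar: loose white jar with blue cap, 56 mm wide, 60 mm high, to be left alone
There are look-alikes about, which are no part of the job. Several things look just like the mat: the one meant starts farthest from the robot's base.

How it is judged:
By the outcome, as a careful person would: the job done as asked, in the order asked, and still so for the second after the job is handed in, with the robot touching nothing.
It also fails if it takes over 72 s, if anything falls off the work surface, if the arm or the gripper's body presses on something with over 40 N, if the wrist force passes 120 N, or if a joint passes its speed limit or range.

## Working session

There is one attempt and no reset: what is moved stays moved. The work goes in short steps, Python scripts to look and compute and a tool call to move; the robot and the scene stay as the last step left them, time stands still between calls to the robot, and variables do not carry over. Pictures are saved under pics/ and viewed, at most 13 in all, crops included, and the job is handed in when it is done.

Besides the shell and the picture viewer there is one more tool, called after ">>>" by a JSON object that holds its "name" and its "arguments", one argument or row to a line. drive_tool: Moves the arm, as the interface text tells. Its arguments: {"type":"object","properties":{"moves":{"type":"array"},"force":{"type":"number"}},"required":["moves"]}

```bash
mkdir -p pics; ls
cat > h.py <<'E'
from cell import sensors, vision, workorder, env
import numpy as np, cv2
from scipy.spatial.transform import Rotation as Ro
import pickle
def snap(n,tag):
    c=vision.read_camera(n); pickle.dump(c,open(f'pics/{tag}.pkl','wb'))
    cv2.imwrite(f'pics/{tag}.png',cv2.resize(c['image'][:,:,::-1],(800,600),interpolation=cv2.INTER_CUBIC)); return c
def ray(c,u,v,z):
    R=np.array(c['R']);t=np.array(c['t']);o=-R.T@t
    d=R.T@np.array([(u-c['cx'])/c['fx'],(v-c['cy'])/c['fy'],1]); return o+d*(z-o[2])/d[2]
def proj(c,X):
    p=np.array(c['R'])@np.array(X)+np.array(c['t']); return np.array([c['fx']*p[0]/p[2]+c['cx'],c['fy']*p[1]/p[2]+c['cy']])
E
python3 - <<'E'
from h import *
print(sensors.get_obs())
for n in('top','side'):
    c=snap(n,n+'0');print(n,c['fx'],c['fy'],c['cx'],c['cy'],-np.array(c['R']).T@c['t'],np.array(c['R']).round(3).tolist())
E
```

```text
pics
{'time_s': 0.0, 'qpos': array([67.32848412, 18.44043065, -4.01574305, 83.17466202,  1.29454072,
       78.5438406 , -3.26176124]), 'joint_velocities': array([ 0.02942497,  0.07986907, -0.05724116,  0.03678395, -0.14315671,
        0.06787996, -0.05263531]), 'effort': array([ 1.20704331e-04, -4.91294146e+01, -4.03523566e-01, -3.12523019e+01,
       -6.39109151e-02,  4.36474197e-02,  1.59571709e-04]), 'tool_pos': array([ 0.25870797, -0.59568957,  0.22944813]), 'tool_rot': array([-1.79886291e+02,  5.39235709e-03,  2.34796135e+01]), 'force': array([-0.98456918,  0.79040017, -0.73972793]), 'wrist_torque': array([0.00347834, 0.04339312, 0.0352289 ]), 'grasp_force': 0.0, 'grip_width': 0.08690993134737916}
top 458.9725894805492 458.9725894805492 255.12906239155618 181.5288035613753 [ 0.37679241 -0.03531667  1.61465624] [[0.003, -1.0, 0.002], [-0.998, -0.004, -0.056], [0.056, -0.002, -0.998]]
side 462.48275478084327 462.48275478084327 258.22801359912614 196.46840554968216 [-0.28167419  0.85282092  1.00586756] [[-0.778, -0.628, -0.021], [-0.371, 0.486, -0.791], [0.507, -0.608, -0.611]]
```

View pics/top0.png

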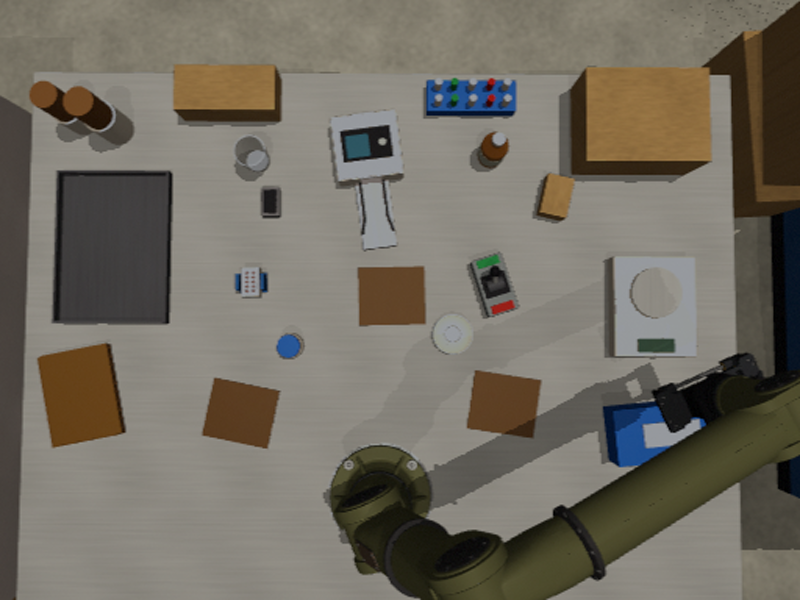

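View pics/side0.png

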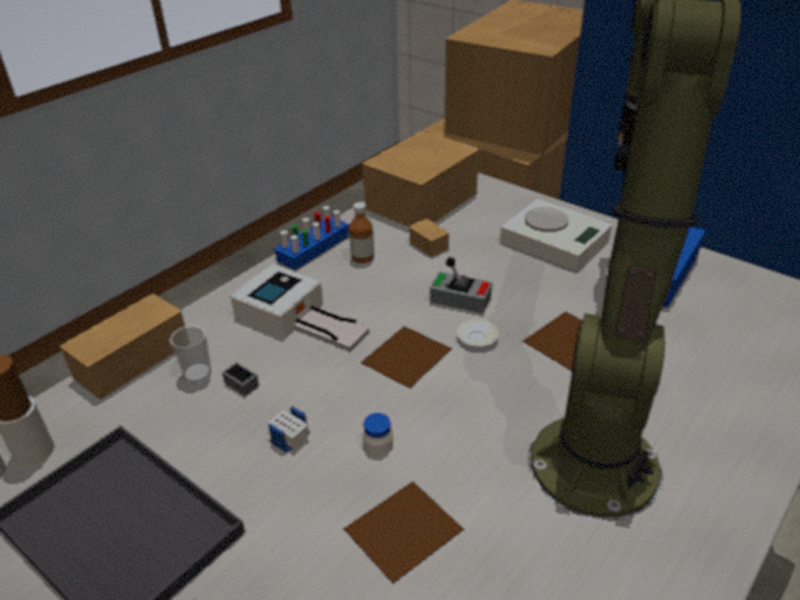

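Top view (800x600 px): the cassette in its blue cradle is at (251,282). The switchbox is at (493,284), with green at the top (+x away from the robot) and red at the bottom. The reader hood is at (367,145) and its bed runs down to (380,247). The mat farthest from the base is the one at (392,296). The other mats are at (241,412) and (505,404). The spare is at (271,201), the jar at (289,346) and the dish at (452,333).

Run:
```python
from h import *
c=pickle.load(open('pics/top0.pkl','rb'))
im=c['image'][:,:,::-1]
def tile(u0,v0,w,h,W,H): return cv2.resize(im[v0:v0+h,u0:u0+w],(W,H),interpolation=cv2.INTER_CUBIC)
k=8
a=tile(144,165,36,36,288,288);b=tile(298,158,36,46,288,368);r=tile(208,66,56,96,350,600)
M=np.zeros((600,800,3),np.uint8);M[:600,:350]=r;M[:288,360:648]=a;
b=tile(298,158,36,48,234,312);M[288:,360:594]=b
cv2.imwrite('pics/mos.png',M)
s=1.5625
for n,u,v,z in [('cass',251,282,.04),('green',488,262,.045),('red',503,308,.045),('hoodTL',330,113,.062),('hoodTR',396,111,.062),('hoodBL',337,184,.062),('hoodBR',403,177,.062),('bedL',364,249,.015),('bedR',397,245,.015),('mat1',359,267,0),('mat2',424,266,0),('mat3',359,325,0),('mat4',425,325,0),('jar',289,346,.06),('dish',452,333,.018),('spare',271,201,.03),('base',380,480,0.)]:
    print(n,ray(c,u/s,v/s,z).round(3))
```

```text
cass [0.468 0.286 0.04 ]
green [ 0.514 -0.235  0.045]
red [ 0.413 -0.267  0.045]
hoodTL [0.839 0.114 0.062]
hoodTR [ 0.844 -0.031  0.062]
hoodBL [0.682 0.097 0.062]
hoodBR [ 0.698 -0.047  0.062]
bedL [0.544 0.039 0.015]
bedR [ 0.554 -0.035  0.015]
mat1 [0.505 0.051 0.   ]
mat2 [ 0.508 -0.096  0.   ]
mat3 [0.374 0.05  0.   ]
mat4 [ 0.375 -0.098  0.   ]
jar [0.329 0.198 0.06 ]
dish [ 0.357 -0.158  0.018]
spare [0.649 0.246 0.03 ]
base [0.031 0.001 0.   ]
```

View pics/mos.png

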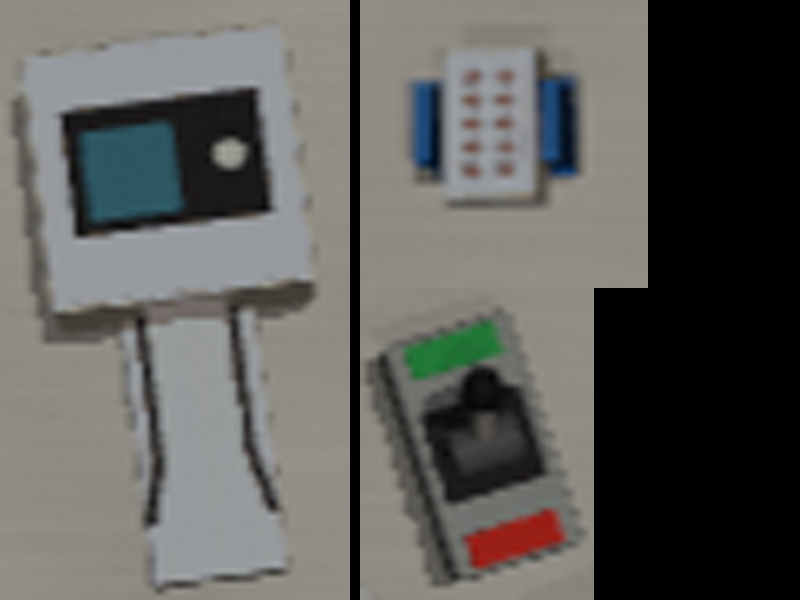

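Mosaic: the reader axis tilts about 6–9°, and the cassette's long axis lies roughly along world x. The toggle ball leans to the green end, so it is ON. I'll move above the box and look with the wrist camera.

```bash
cat >> h.py <<'E'
def go(x,y,z,yaw):
    o=sensors.get_obs(); R=Ro.from_euler('xyz',o['tool_rot'],degrees=True)
    T=Ro.from_euler('xyz',[180,0,yaw],degrees=True)
    d=R.inv().apply(np.array([x,y,z])-o['tool_pos'])*1000; r=(R.inv()*T).as_rotvec()
    print('move',d.round(1),r.round(4),'| at',o['tool_pos'].round(4),o['tool_rot'].round(2),'t',round(o['time_s'],2),'F',o['force'].round(1))
E
python3 -c "
from h import *
go(.524,-.232,.2,17.6)"
```

```text
move [ 388.2 -227.9   29.9] [-0.0017  0.0002  0.1026] | at [ 0.2587 -0.5958  0.2296] [-1.799e+02  1.000e-02  2.348e+01] t 0.1 F [ 1.  -0.7  0.1]
```

>>> {"name": "drive_tool", "arguments": {
  "moves": [
    {"x":388,"y":-228,"z":30,"rz":0.103,"fingers":1},
    {"x":388,"y":-228,"z":30,"rz":0.103,"fingers":1},
    {"x":388,"y":-228,"z":30,"rz":0.103,"fingers":1},
    {"x":388,"y":-228,"z":30,"rz":0.103,"fingers":1},
    {"x":388,"y":-228,"z":30,"rz":0.103,"fingers":1},
    {"x":388,"y":-228,"z":30,"rz":0.103,"fingers":1},
    {"x":388,"y":-228,"z":30,"rz":0.103,"fingers":1},
    {"x":388,"y":-228,"z":30,"rz":0.103,"fingers":1},
    {"x":388,"y":-228,"z":30,"rz":0.103,"fingers":1},
    {"x":388,"y":-228,"z":30,"rz":0.103,"fingers":1},
    {"x":388,"y":-228,"z":30,"rz":0.103,"fingers":1},
    {"x":388,"y":-228,"z":30,"rz":0.103,"fingers":1}
  ]
}}

```text
invalid input at $.moves[0]: expected keys x, y, z, rx, ry, rz, fingers
```

```bash
python3 -c "
from h import *
c=snap('wrist','w1');print(c['fx'],-np.array(c['R']).T@c['t'],np.array(c['R']).round(3).tolist())
go(.524,-.232,.09,17.6)"
```

```text
342.7632169988875 [ 0.32021237 -0.56897484  0.38308141] [[0.398, -0.917, -0.002], [-0.889, -0.386, 0.246], [-0.226, -0.097, -0.969]]
move [ 388.2 -227.8  140. ] [-0.0015  0.0002  0.1027] | at [ 0.2588 -0.5958  0.2297] [-179.92    0.     23.48] t 0.15 F [-0.4  0.1 -0.4]
```

View pics/w1.png

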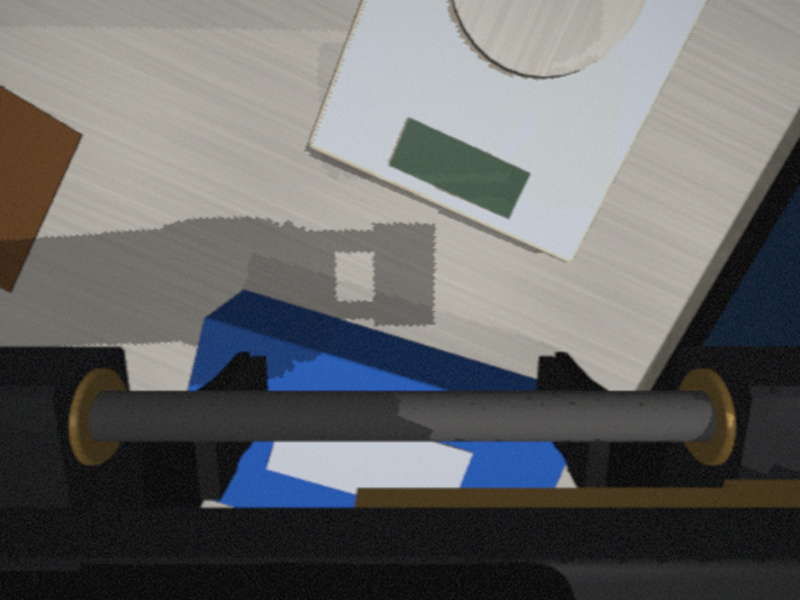

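Wrist view: it shows only the scale and the blue box near the start, and the camera looks ahead along tool +x. The move was refused because every row needs all the keys.

>>> {"name": "drive_tool", "arguments": {
  "moves": [
    {"x":388,"y":-228,"z":30,"rx":0,"ry":0,"rz":0.103,"fingers":1},
    {"x":388,"y":-228,"z":30,"rx":0,"ry":0,"rz":0.103,"fingers":1},
    {"x":388,"y":-228,"z":30,"rx":0,"ry":0,"rz":0.103,"fingers":1},
    {"x":388,"y":-228,"z":30,"rx":0,"ry":0,"rz":0.103,"fingers":1},
    {"x":388,"y":-228,"z":30,"rx":0,"ry":0,"rz":0.103,"fingers":1},
    {"x":388,"y":-228,"z":30,"rx":0,"ry":0,"rz":0.103,"fingers":1},
    {"x":388,"y":-228,"z":30,"rx":0,"ry":0,"rz":0.103,"fingers":1},
    {"x":388,"y":-228,"z":30,"rx":0,"ry":0,"rz":0.103,"fingers":1},
    {"x":388,"y":-228,"z":30,"rx":0,"ry":0,"rz":0.103,"fingers":1},
    {"x":388,"y":-228,"z":30,"rx":0,"ry":0,"rz":0.103,"fingers":1},
    {"x":388,"y":-228,"z":30,"rx":0,"ry":0,"rz":0.103,"fingers":1},
    {"x":388,"y":-228,"z":30,"rx":0,"ry":0,"rz":0.103,"fingers":1}
  ]
}}

```text
time_s: 1.65
tool_pos: [0.5234, -0.2337, 0.2006]
tool_rot: [180.0, 0.0, 17.5]
force: [-0.3, -0.1, -0.1]
grip_width: 0.0005
grasp_force: 0.0
```

```bash
python3 -c "
from h import *
c=pickle.load(open('pics/top0.pkl','rb'))
print('ball',ray(c,298+122/6.5,158+100/6.5,.099))
P=lambda x,y,z:print(ray(c,298+(x-360)/6.5,158+(y-288)/6.5,z).round(4))
print('box top corners');P(388,350,.045);P(500,312,.045);P(580,542,.045);P(455,578,.045)
P(453,349,.045);P(515,539,.045)
go(.524,-.232,.093,17.6)"
```

```text
ball [ 0.49001577 -0.24246626  0.099     ]
box top corners
[ 0.514  -0.2003  0.045 ]
[ 0.5344 -0.2595  0.045 ]
[ 0.413  -0.3011  0.045 ]
[ 0.3938 -0.2352  0.045 ]
[ 0.5146 -0.2346  0.045 ]
[ 0.4145 -0.2669  0.045 ]
move [  1.1  -1.5 107.6] [ 0.0004  0.0002 -0.0025] | at [ 0.5234 -0.2337  0.2006] [1.7998e+02 1.0000e-02 1.7450e+01] t 1.65 F [-0.3 -0.1 -0.1]
```

>>> {"name": "drive_tool", "arguments": {
  "moves": [
    {"x":0,"y":-1,"z":60,"rx":0,"ry":0,"rz":0,"fingers":1},
    {"x":0,"y":-4,"z":107,"rx":0,"ry":0,"rz":0,"fingers":1},
    {"x":0,"y":-4,"z":107,"rx":0,"ry":0,"rz":0,"fingers":1},
    {"x":-10,"y":-4,"z":107,"rx":0,"ry":0,"rz":0,"fingers":1},
    {"x":-18,"y":-4,"z":107,"rx":0,"ry":0,"rz":0,"fingers":1},
    {"x":-26,"y":-4,"z":107,"rx":0,"ry":0,"rz":0,"fingers":1},
    {"x":-34,"y":-4,"z":107,"rx":0,"ry":0,"rz":0,"fingers":1},
    {"x":-42,"y":-4,"z":107,"rx":0,"ry":0,"rz":0,"fingers":1},
    {"x":-50,"y":-4,"z":107,"rx":0,"ry":0,"rz":0,"fingers":1},
    {"x":-58,"y":-4,"z":107,"rx":0,"ry":0,"rz":0,"fingers":1},
    {"x":-60,"y":-4,"z":107,"rx":0,"ry":0,"rz":0,"fingers":1}
  ]
}}

```text
time_s: 3.02
tool_pos: [0.4643, -0.2471, 0.0931]
tool_rot: [-180.0, 0.1, 17.5]
force: [-0.8, 0.4, -0.1]
grip_width: 0.0006
grasp_force: 0.0
```

```bash
python3 -c "
from h import *
go(.40,-.02,.25,8)"
```

```text
move [   6.8 -236.  -156.7] [-0.0005  0.0013  0.1662] | at [ 0.4643 -0.2471  0.0931] [-1.7996e+02  7.0000e-02  1.7520e+01] t 3.02 F [-0.8  0.4 -0.1]
```

>>> {"name": "drive_tool", "arguments": {
  "moves": [
    {"x":15,"y":0,"z":-50,"rx":0,"ry":0,"rz":0,"fingers":1},
    {"x":30,"y":-60,"z":-110,"rx":0,"ry":0,"rz":0.06,"fingers":0},
    {"x":40,"y":-120,"z":-150,"rx":0,"ry":0,"rz":0.12,"fingers":-1},
    {"x":40,"y":-180,"z":-157,"rx":0,"ry":0,"rz":0.166,"fingers":-1},
    {"x":36,"y":-236,"z":-157,"rx":0,"ry":0,"rz":0.166,"fingers":-1},
    {"x":36,"y":-236,"z":-157,"rx":0,"ry":0,"rz":0.166,"fingers":-1},
    {"x":36,"y":-236,"z":-157,"rx":0,"ry":0,"rz":0.166,"fingers":-1}
  ]
}}

```text
time_s: 3.9
tool_pos: [0.4285, -0.0103, 0.2507]
tool_rot: [179.9, -0.0, 8.2]
force: [-0.4, -0.9, -0.7]
grip_width: 0.0523
grasp_force: 0.0
```

```bash
python3 -c "
from h import *
c=snap('wrist','w2');c=snap('top','top1')
im=c['image'][158:206,298:334,::-1]
w=cv2.imread('pics/w2.png');w[:312,:234]=cv2.resize(im,(234,312));cv2.imwrite('pics/w2m.png',w)
go(.468,.17,.2,90)"
```

```text
move [  64.1 -175.5   50.1] [ 0.0000e+00  7.0000e-04 -1.4319e+00] | at [ 0.4288 -0.0127  0.2502] [1.7998e+02 3.0000e-02 7.9600e+00] t 4.0 F [ 0.1 -0.   0.6]
```

View pics/w2m.png

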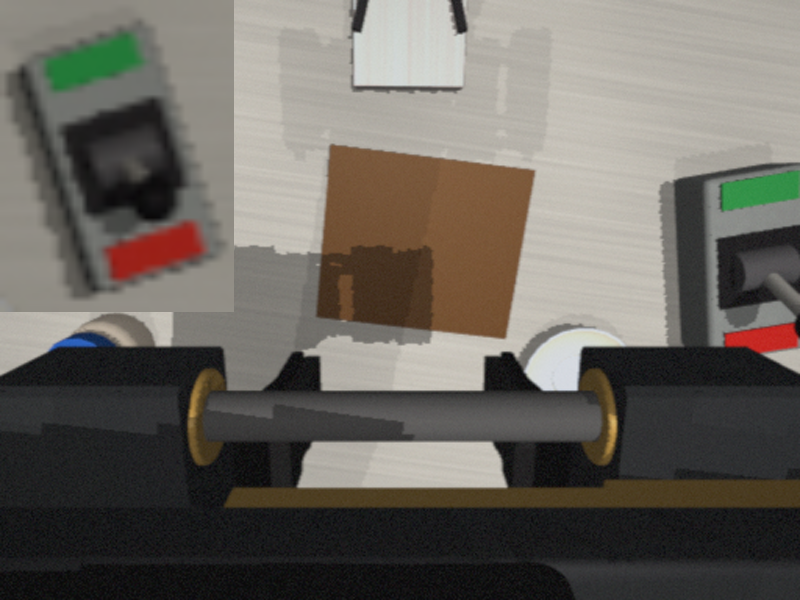

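Inset: the toggle now leans to red, so it is OFF. Wrist view: mat corners are at (331,145), (534,170), (505,338) and (317,317), and the bed's front corners at (353,88) and (463,89). Next I'll move over to the cassette.

>>> {"name": "drive_tool", "arguments": {
  "moves": [
    {"x":64,"y":-190,"z":50,"rx":0,"ry":0,"rz":-1.432,"fingers":-1},
    {"x":64,"y":-190,"z":50,"rx":0,"ry":0,"rz":-1.432,"fingers":-1},
    {"x":64,"y":-190,"z":50,"rx":0,"ry":0,"rz":-1.432,"fingers":-1},
    {"x":64,"y":-190,"z":50,"rx":0,"ry":0,"rz":-1.432,"fingers":-1},
    {"x":64,"y":-190,"z":50,"rx":0,"ry":0,"rz":-1.432,"fingers":-1},
    {"x":64,"y":-190,"z":50,"rx":0,"ry":0,"rz":-1.432,"fingers":-1},
    {"x":64,"y":-190,"z":50,"rx":0,"ry":0,"rz":-1.432,"fingers":-1},
    {"x":64,"y":-190,"z":50,"rx":0,"ry":0,"rz":-1.432,"fingers":-1},
    {"x":64,"y":-190,"z":50,"rx":0,"ry":0,"rz":-1.432,"fingers":-1},
    {"x":64,"y":-190,"z":50,"rx":0,"ry":0,"rz":-1.432,"fingers":-1},
    {"x":64,"y":-190,"z":50,"rx":0,"ry":0,"rz":-1.432,"fingers":-1}
  ]
}}

```text
time_s: 5.38
tool_pos: [0.4656, 0.1857, 0.2003]
tool_rot: [-180.0, -0.0, 90.0]
force: [0.4, -0.0, -0.9]
grip_width: 0.0869
grasp_force: 0.0
```

```bash
python3 -c "
from h import *
s=1.5625
c=pickle.load(open('pics/w2.pkl','rb'))
for p in [(331,145),(534,170),(505,338),(317,317)]: print('mat',ray(c,p[0]/s,p[1]/s,.002).round(4))
for p in [(353,88),(463,88.5),(352,40),(466,40)]: print('bed',ray(c,p[0]/s,p[1]/s,.015).round(4))
snap('wrist','w3')
go(.468,.286,.028,90)"
```

```text
mat [0.5057 0.0521 0.002 ]
mat [ 0.5094 -0.0961  0.002 ]
mat [ 0.3805 -0.0994  0.002 ]
mat [0.3766 0.0487 0.002 ]
bed [0.5444 0.0397 0.015 ]
bed [ 0.5547 -0.0343  0.015 ]
bed [0.5739 0.044  0.015 ]
bed [ 0.5848 -0.0312  0.015 ]
move [100.1   2.6 172.4] [-0.0002 -0.      0.0007] | at [0.4655 0.1859 0.2004] [-179.99   -0.     90.04] t 5.42 F [0.6 0.3 0.5]
```

View pics/w3.png

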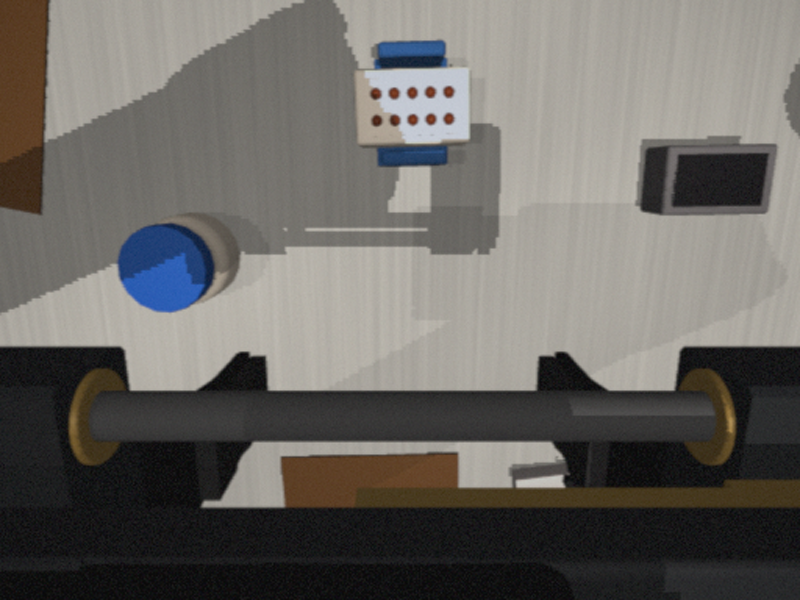

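Wrist view: the cassette's top face has corners at about (357,70), (469,67), (470,138) and (358,145). The jar is at (167,267) and the spare at (710,178), both clear of the path.

```bash
python3 -c "
from h import *
s=1.5625
c=pickle.load(open('pics/w3.pkl','rb'))
q=[ray(c,p[0]/s,p[1]/s,.040) for p in [(357,70),(469,67),(470,138),(358,145)]]
q=np.array(q);print(q.round(4),q.mean(0))
print('ch',[ray(c,a/s,b/s,.05).round(4) for a,b in [(377,43),(445,41),(379,165),(447,163)]])
d=q[1]-q[0]+q[2]-q[3];print(np.degrees(np.arctan2(d[1],d[0])),np.linalg.norm(d)/2)
cx,cy=q.mean(0)[:2]
go(cx,cy,.12,90);go(cx,cy,.029,90)"
```

```text
[[0.4414 0.3062 0.04  ]
 [0.5022 0.3076 0.04  ]
 [0.5039 0.2708 0.04  ]
 [0.4411 0.2671 0.04  ]] [0.47213504 0.28793948 0.04      ]
ch [array([0.4528, 0.3175, 0.05  ]), array([0.4882, 0.3184, 0.05  ]), array([0.4532, 0.2561, 0.05  ]), array([0.4905, 0.2572, 0.05  ])]
2.4091369779690397 0.06185817149605783
move [102.    6.7  80.4] [-0.0002 -0.      0.0007] | at [0.4655 0.1859 0.2004] [-179.99   -0.     90.04] t 5.42 F [0.6 0.3 0.5]
move [102.    6.8 171.4] [-0.0002 -0.      0.0007] | at [0.4655 0.1859 0.2004] [-179.99   -0.     90.04] t 5.42 F [0.6 0.3 0.5]
```

>>> {"name": "drive_tool", "arguments": {
  "moves": [
    {"x":50,"y":3,"z":20,"rx":0,"ry":0,"rz":-0.033,"fingers":-1},
    {"x":102,"y":6,"z":60,"rx":0,"ry":0,"rz":-0.033,"fingers":-1},
    {"x":102,"y":6,"z":85,"rx":0,"ry":0,"rz":-0.033,"fingers":-1},
    {"x":102,"y":6,"z":110,"rx":0,"ry":0,"rz":-0.033,"fingers":-1},
    {"x":102,"y":6,"z":145,"rx":0,"ry":0,"rz":-0.033,"fingers":-1},
    {"x":102,"y":6,"z":171,"rx":0,"ry":0,"rz":-0.033,"fingers":-1},
    {"x":102,"y":6,"z":171,"rx":0,"ry":0,"rz":-0.033,"fingers":-1},
    {"x":102,"y":6,"z":171,"rx":0,"ry":0,"rz":-0.033,"fingers":0},
    {"x":102,"y":6,"z":171,"rx":0,"ry":0,"rz":-0.033,"fingers":1},
    {"x":102,"y":6,"z":171,"rx":0,"ry":0,"rz":-0.033,"fingers":1},
    {"x":102,"y":6,"z":171,"rx":0,"ry":0,"rz":-0.033,"fingers":1},
    {"x":102,"y":6,"z":171,"rx":0,"ry":0,"rz":-0.033,"fingers":1}
  ],
  "force": 25
}}

```text
time_s: 6.92
tool_pos: [0.4717, 0.2884, 0.0304]
tool_rot: [179.9, -0.0, 92.0]
force: [-0.6, 0.2, 7.2]
grip_width: 0.0641
grasp_force: 25.0
```

```bash
python3 -c "
from h import *
go(.472,.288,.13,92);go(.455,-.02,.13,98)"
```

```text
move [ -0.4   0.4 -99.6] [ 0.0012 -0.     -0.0001] | at [0.4717 0.2884 0.0304] [179.93  -0.    92.  ] t 6.92 F [-0.6  0.2  7.2]
move [-307.6  -27.3  -99.6] [ 0.0012  0.     -0.1048] | at [0.4717 0.2884 0.0304] [179.93  -0.    92.  ] t 6.92 F [-0.6  0.2  7.2]
```

>>> {"name": "drive_tool", "arguments": {
  "moves": [
    {"x":0,"y":0,"z":-20,"rx":0,"ry":0,"rz":0,"fingers":1},
    {"x":0,"y":0,"z":-50,"rx":0,"ry":0,"rz":0,"fingers":1},
    {"x":0,"y":0,"z":-85,"rx":0,"ry":0,"rz":0,"fingers":1},
    {"x":-50,"y":-4,"z":-100,"rx":0,"ry":0,"rz":-0.03,"fingers":1},
    {"x":-100,"y":-8,"z":-100,"rx":0,"ry":0,"rz":-0.06,"fingers":1},
    {"x":-150,"y":-11,"z":-100,"rx":0,"ry":0,"rz":-0.09,"fingers":1},
    {"x":-200,"y":-15,"z":-100,"rx":0,"ry":0,"rz":-0.105,"fingers":1},
    {"x":-250,"y":-18,"z":-100,"rx":0,"ry":0,"rz":-0.105,"fingers":1},
    {"x":-290,"y":-22,"z":-100,"rx":0,"ry":0,"rz":-0.105,"fingers":1},
    {"x":-308,"y":-22,"z":-90,"rx":0,"ry":0,"rz":-0.105,"fingers":1},
    {"x":-308,"y":-22,"z":-60,"rx":0,"ry":0,"rz":-0.105,"fingers":1},
    {"x":-308,"y":-22,"z":-40,"rx":0,"ry":0,"rz":-0.105,"fingers":1},
    {"x":-308,"y":-22,"z":-25,"rx":0,"ry":0,"rz":-0.105,"fingers":1},
    {"x":-308,"y":-22,"z":-15,"rx":0,"ry":0,"rz":-0.105,"fingers":1}
  ]
}}

```text
time_s: 8.68
tool_pos: [0.4598, -0.0196, 0.0438]
tool_rot: [-180.0, -0.0, 98.1]
force: [-0.6, -0.5, -1.6]
grip_width: 0.0637
grasp_force: 25.0
```

```bash
python3 -c "
from h import *
snap('side','s2');c=pickle.load(open('pics/s2.pkl','rb'))
o=sensors.get_obs();print(o['grip_width'],o['grasp_force'],o['effort'].round(2))
u,v=proj(c,[.46,-.02,.03]);print(u,v)
u,v=int(u),int(v);im=c['image'][v-50:v+46,u-64:u+64,::-1];cv2.imwrite('pics/s2c.png',cv2.resize(im,(768,576),interpolation=cv2.INTER_CUBIC))
go(.46,-.02,.0245,98)"
```

```text
0.06359883423986327 24.99275118112564 [-2.400e-01 -3.097e+01 -3.220e+00 -2.763e+01 -4.000e-02 -6.000e-02
 -1.000e-02]
255.70094200684116 218.99672639459192
move [-0.4  0.8 18.5] [-0.0017 -0.0011  0.0012] | at [ 0.4591 -0.0198  0.043 ] [-1.799e+02 -6.000e-02  9.807e+01] t 8.72 F [-0.8 -0.8 -2.3]
```

View pics/s2c.png

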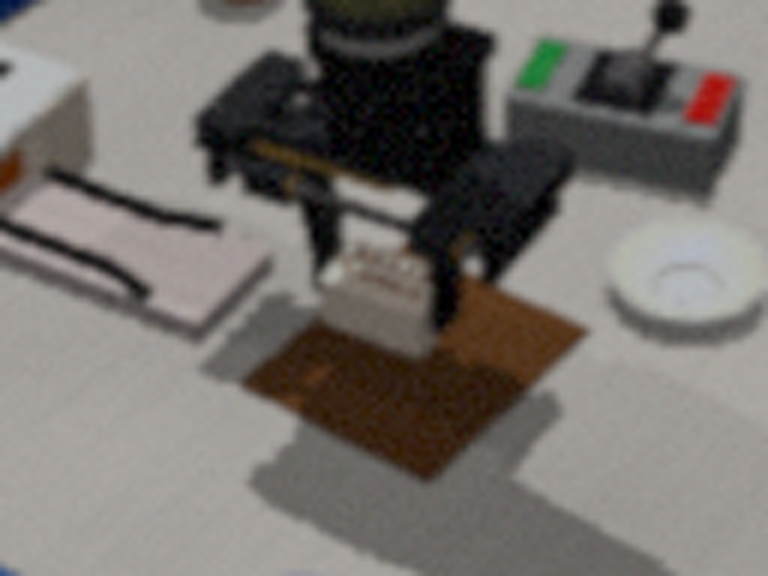

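Side crop: the cassette hangs level in the gripper over the mat, and the toggle is at red. I'll lower it until it touches.

>>> {"name": "drive_tool", "arguments": {
  "moves": [
    {"x":0,"y":0,"z":10,"rx":0,"ry":0,"rz":0,"fingers":1},
    {"x":0,"y":0,"z":14,"rx":0,"ry":0,"rz":0,"fingers":1},
    {"x":0,"y":0,"z":16,"rx":0,"ry":0,"rz":0,"fingers":1},
    {"x":0,"y":0,"z":17,"rx":0,"ry":0,"rz":0,"fingers":1},
    {"x":0,"y":0,"z":18,"rx":0,"ry":0,"rz":0,"fingers":1}
  ]
}}

```text
time_s: 9.35
tool_pos: [0.4601, -0.0205, 0.0267]
tool_rot: [180.0, 0.0, 98.0]
force: [0.3, -0.9, -1.4]
grip_width: 0.0639
grasp_force: 25.0
```

>>> {"name": "drive_tool", "arguments": {
  "moves": [
    {"x":0,"y":0,"z":1,"rx":0,"ry":0,"rz":0,"fingers":1},
    {"x":0,"y":0,"z":1.5,"rx":0,"ry":0,"rz":0,"fingers":1},
    {"x":0,"y":0,"z":1.5,"rx":0,"ry":0,"rz":0,"fingers":1}
  ]
}}

```text
time_s: 9.72
tool_pos: [0.4599, -0.0204, 0.025]
tool_rot: [-180.0, 0.0, 98.0]
force: [-0.2, 0.1, -0.6]
grip_width: 0.0636
grasp_force: 25.0
```

>>> {"name": "drive_tool", "arguments": {
  "moves": [
    {"x":0,"y":0,"z":1,"rx":0,"ry":0,"rz":0,"fingers":1},
    {"x":0,"y":0,"z":1.5,"rx":0,"ry":0,"rz":0,"fingers":1},
    {"x":0,"y":0,"z":1.5,"rx":0,"ry":0,"rz":0,"fingers":1}
  ]
}}

```text
time_s: 10.1
tool_pos: [0.46, -0.0205, 0.0244]
tool_rot: [-180.0, 0.0, 98.0]
force: [-4.3, 0.3, 8.0]
grip_width: 0.0638
grasp_force: 25.0
```

>>> {"name": "drive_tool", "arguments": {
  "moves": [
    {"x":0,"y":0,"z":-0.5,"rx":0,"ry":0,"rz":0,"fingers":0.3},
    {"x":0,"y":0,"z":-0.5,"rx":0,"ry":0,"rz":0,"fingers":-1},
    {"x":0,"y":0,"z":-0.5,"rx":0,"ry":0,"rz":0,"fingers":-1},
    {"x":0,"y":0,"z":-0.5,"rx":0,"ry":0,"rz":0,"fingers":-1},
    {"x":0,"y":0,"z":-20,"rx":0,"ry":0,"rz":0,"fingers":-1},
    {"x":0,"y":0,"z":-60,"rx":0,"ry":0,"rz":0,"fingers":-1},
    {"x":0,"y":0,"z":-100,"rx":0,"ry":0,"rz":0,"fingers":-1},
    {"x":0,"y":0,"z":-100,"rx":0,"ry":0,"rz":1.57,"fingers":-1},
    {"x":0,"y":0,"z":-100,"rx":0,"ry":0,"rz":1.57,"fingers":-1},
    {"x":0,"y":0,"z":-100,"rx":0,"ry":0,"rz":1.57,"fingers":-1},
    {"x":0,"y":0,"z":-100,"rx":0,"ry":0,"rz":1.57,"fingers":-1},
    {"x":0,"y":0,"z":-100,"rx":0,"ry":0,"rz":1.57,"fingers":-1},
    {"x":0,"y":0,"z":-100,"rx":0,"ry":0,"rz":1.57,"fingers":-1},
    {"x":0,"y":0,"z":-100,"rx":0,"ry":0,"rz":1.57,"fingers":-1},
    {"x":0,"y":0,"z":-100,"rx":0,"ry":0,"rz":1.57,"fingers":-1},
    {"x":0,"y":0,"z":-100,"rx":0,"ry":0,"rz":1.57,"fingers":-1},
    {"x":0,"y":0,"z":-100,"rx":0,"ry":0,"rz":1.57,"fingers":-1}
  ]
}}

```text
time_s: 12.22
tool_pos: [0.4599, -0.0204, 0.1235]
tool_rot: [180.0, 0.0, 8.1]
force: [0.3, -0.1, 0.3]
grip_width: 0.087
grasp_force: 0.0
```

```bash
python3 -c "
from h import *
c=snap('wrist','w4')
t=snap('top','top4')
d=np.array([np.cos(np.radians(8)),np.sin(np.radians(8))])*-.015
go(.46+d[0],-.0205+d[1],.021,8)
a=t['image'][150:220,210:290,::-1]
im=np.hstack([cv2.resize(a,(400,350),interpolation=cv2.INTER_CUBIC),cv2.resize(c['image'][:,:,::-1],(400,300))[:300] if 0 else cv2.resize(c['image'][:,:,::-1],(400,350))]);cv2.imwrite('pics/m4.png',im)"
```

```text
move [-1.490e+01  1.000e-01  1.025e+02] [0.     0.0001 0.0026] | at [ 0.4599 -0.0204  0.1235] [1.80e+02 1.00e-02 8.15e+00] t 12.32 F [-0.3  0.1  0.5]
```

View pics/m4.png

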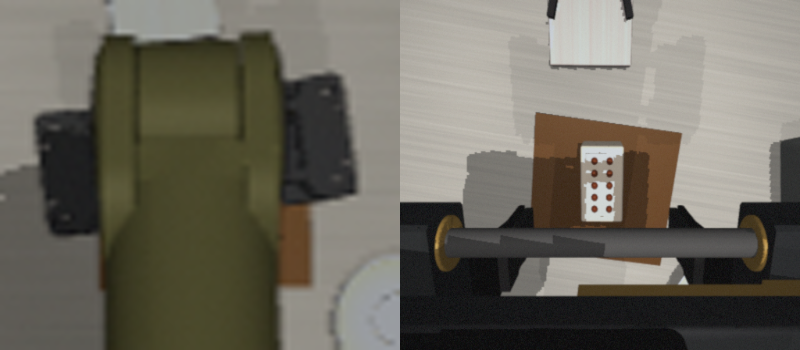

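The cassette is flat on the mat. In the wrist tile its corners are at (581,147), (623,145), (622,221) and (582,221), and it is lined up with the gripper.

```bash
python3 -c "
from h import *
c=pickle.load(open('pics/w4.pkl','rb'))
q=np.array([ray(c,(a-400)*1.28,b*384/350,.034) for a,b in [(581,147),(623,145),(622,221),(582,221)]]);print(q.round(4),q.mean(0).round(4))
d=q[0]-q[3]+q[1]-q[2];print(np.degrees(np.arctan2(d[1],d[0])),np.linalg.norm(d)/2)
q=np.array([ray(c,(a-400)*1.28,b*384/350,.015) for a,b in [(549,66),(631,67)]]);print(q.round(4),q.mean(0).round(4))
"
```

```text
[[ 0.4881  0.0022  0.034 ]
 [ 0.4951 -0.0355  0.034 ]
 [ 0.4324 -0.0447  0.034 ]
 [ 0.4269 -0.0063  0.034 ]] [ 0.4606 -0.0211  0.034 ]
8.165891322775616 0.062591214884111
[[ 0.5451  0.0404  0.015 ]
 [ 0.555  -0.0347  0.015 ]] [0.55   0.0028 0.015 ]
```

>>> {"name": "drive_tool", "arguments": {
  "moves": [
    {"x":-15,"y":0,"z":50,"rx":0,"ry":0,"rz":0,"fingers":-1},
    {"x":-15,"y":0,"z":85,"rx":0,"ry":0,"rz":0,"fingers":-1},
    {"x":-15,"y":0,"z":102,"rx":0,"ry":0,"rz":0,"fingers":-1},
    {"x":-15,"y":0,"z":102,"rx":0,"ry":0,"rz":0,"fingers":-1},
    {"x":-15,"y":0,"z":102,"rx":0,"ry":0,"rz":0,"fingers":1},
    {"x":-15,"y":0,"z":102,"rx":0,"ry":0,"rz":0,"fingers":1},
    {"x":-15,"y":0,"z":102,"rx":0,"ry":0,"rz":0,"fingers":1},
    {"x":-15,"y":0,"z":102,"rx":0,"ry":0,"rz":0,"fingers":1},
    {"x":-15,"y":0,"z":102,"rx":0,"ry":0,"rz":0,"fingers":1},
    {"x":-15,"y":0,"z":102,"rx":0,"ry":0,"rz":0,"fingers":1}
  ],
  "force": 30
}}

```text
time_s: 13.58
tool_pos: [0.4451, -0.0226, 0.0216]
tool_rot: [180.0, 0.0, 8.1]
force: [-1.0, 0.1, 0.8]
grip_width: 0.0395
grasp_force: 30.0
```

```bash
python3 -c "
from h import *
go(.58,.007,.2,8)"
```

```text
move [ 137.7  -10.3 -178.4] [0.0002 0.     0.0012] | at [ 0.4451 -0.0226  0.0216] [179.99   0.     8.07] t 13.57 F [-1.   0.1  0.8]
```

>>> {"name": "drive_tool", "arguments": {
  "moves": [
    {"x":0,"y":0,"z":-15,"rx":0,"ry":0,"rz":0,"fingers":1},
    {"x":0,"y":0,"z":-50,"rx":0,"ry":0,"rz":0,"fingers":1},
    {"x":30,"y":-3,"z":-100,"rx":0,"ry":0,"rz":0,"fingers":1},
    {"x":70,"y":-6,"z":-140,"rx":0,"ry":0,"rz":0,"fingers":1},
    {"x":110,"y":-8,"z":-170,"rx":0,"ry":0,"rz":0,"fingers":1},
    {"x":138,"y":-10,"z":-178,"rx":0,"ry":0,"rz":0,"fingers":1},
    {"x":138,"y":-10,"z":-178,"rx":0,"ry":0,"rz":0,"fingers":1},
    {"x":138,"y":-10,"z":-178,"rx":0,"ry":0,"rz":0,"fingers":1}
  ]
}}

```text
time_s: 14.58
tool_pos: [0.5792, 0.0067, 0.1992]
tool_rot: [-180.0, 0.1, 8.1]
force: [-0.8, -0.1, -1.6]
grip_width: 0.0398
grasp_force: 30.0
```

```bash
python3 -c "
from h import *
snap('wrist','w5');go(.6,.007,.2,8)"
```

```text
move [20.8  2.5 -0.9] [0.0003 0.0018 0.0012] | at [0.5791 0.0065 0.1991] [1.7998e+02 1.0000e-01 8.0700e+00] t 14.62 F [-0.3 -0.6 -1.4]
```

View pics/w5.png

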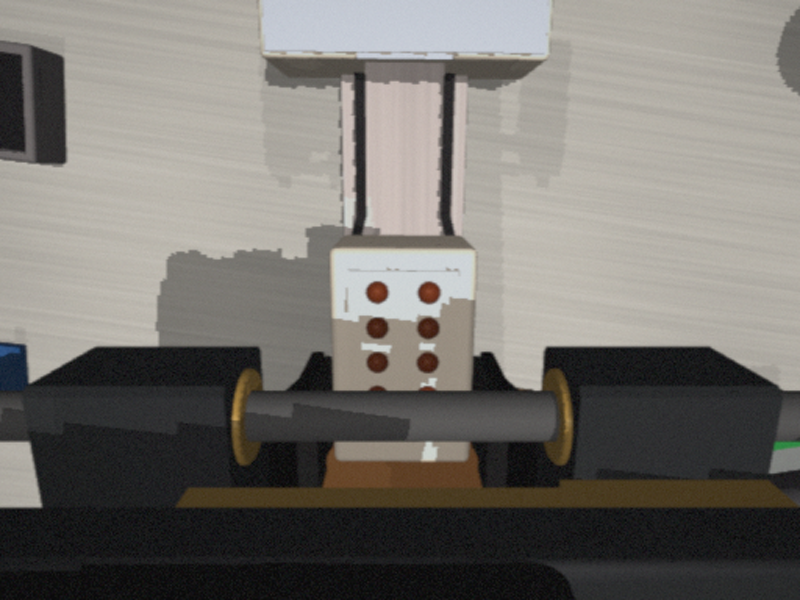

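Wrist view: the cassette is held straight. The rails' inner edges are at (366,80)/(443,80) and (365,190)/(442,190), and the hood's front top corners at (262,54) and (550,53).

```bash
cat > r.py <<'E'
from h import *
s=1.5625
c=pickle.load(open('pics/w5.pkl','rb'))
g=lambda a,b,z:ray(c,a/s,b/s,z)
for n,p,q,z in [('hood',(262,54),(550,53),.062),('rail80',(366,80),(443,80),.023),('rail190',(365,190),(442,190),.023),('bed80',(342,80),(466,80),.015),('bed200',(341,200),(466,200),.015),('foot',(366,63),(445,63),.015)]:
    P,Q=g(*p,z),g(*q,z);D=P-Q;print(n,P.round(4),Q.round(4),((P+Q)/2).round(4),np.linalg.norm(D).round(4),np.degrees(np.arctan2(-D[0],D[1])).round(2))
E
python3 r.py
```

```text
hood [0.6916 0.0935 0.062 ] [ 0.7122 -0.049   0.062 ] [0.7019 0.0222 0.062 ] 0.1439 8.24
rail80 [0.6924 0.0437 0.023 ] [0.6986 0.     0.023 ] [0.6955 0.0219 0.023 ] 0.0441 8.05
rail190 [0.6312 0.0367 0.023 ] [ 0.6377 -0.0092  0.023 ] [0.6344 0.0137 0.023 ] 0.0463 8.05
bed80 [0.6916 0.0583 0.015 ] [ 0.7018 -0.0138  0.015 ] [0.6967 0.0223 0.015 ] 0.0728 8.05
bed200 [0.6227 0.0511 0.015 ] [ 0.6336 -0.0255  0.015 ] [0.6281 0.0128 0.015 ] 0.0774 8.05
foot [0.7027 0.0455 0.015 ] [ 7.092e-01 -1.000e-04  1.500e-02] [0.7059 0.0227 0.015 ] 0.046 8.05
```

```bash
python3 -c "
from h import *
go(.640,.0145,.06,7.7);go(.640,.0145,.037,7.7)"
```

```text
move [ 61.7   0.6 139. ] [0.0003 0.0018 0.0064] | at [0.5791 0.0065 0.1991] [1.7998e+02 1.0000e-01 8.0700e+00] t 14.62 F [-0.3 -0.6 -1.4]
move [ 61.8   0.6 162. ] [0.0003 0.0018 0.0064] | at [0.5791 0.0065 0.1991] [1.7998e+02 1.0000e-01 8.0700e+00] t 14.62 F [-0.3 -0.6 -1.4]
```

>>> {"name": "drive_tool", "arguments": {
  "moves": [
    {"x":40,"y":0.5,"z":20,"rx":0,"ry":0.001,"rz":0.006,"fingers":1},
    {"x":62,"y":0.5,"z":70,"rx":0,"ry":0.001,"rz":0.006,"fingers":1},
    {"x":62,"y":0.5,"z":110,"rx":0,"ry":0.001,"rz":0.006,"fingers":1},
    {"x":62,"y":0.5,"z":130,"rx":0,"ry":0.001,"rz":0.006,"fingers":1},
    {"x":62,"y":0.5,"z":145,"rx":0,"ry":0.001,"rz":0.006,"fingers":1},
    {"x":62,"y":0.5,"z":153,"rx":0,"ry":0.001,"rz":0.006,"fingers":1},
    {"x":62,"y":0.5,"z":158,"rx":0,"ry":0.001,"rz":0.006,"fingers":1},
    {"x":62,"y":0.5,"z":161,"rx":0,"ry":0.001,"rz":0.006,"fingers":1}
  ]
}}

```text
time_s: 15.62
tool_pos: [0.6423, 0.0149, 0.0393]
tool_rot: [180.0, -0.1, 7.7]
force: [0.0, -0.9, -0.3]
grip_width: 0.0397
grasp_force: 30.0
```

>>> {"name": "drive_tool", "arguments": {
  "moves": [
    {"x":0,"y":0,"z":2,"rx":0,"ry":0,"rz":0,"fingers":1},
    {"x":0,"y":0,"z":2.5,"rx":0,"ry":0,"rz":0,"fingers":1},
    {"x":0,"y":0,"z":3,"rx":0,"ry":0,"rz":0,"fingers":1},
    {"x":0,"y":0,"z":3,"rx":0,"ry":0,"rz":0,"fingers":1}
  ]
}}

```text
time_s: 16.12
tool_pos: [0.6418, 0.0149, 0.0356]
tool_rot: [180.0, -0.1, 7.7]
force: [0.0, 0.2, -0.8]
grip_width: 0.0397
grasp_force: 30.0
```

>>> {"name": "drive_tool", "arguments": {
  "moves": [
    {"x":0,"y":0,"z":0.7,"rx":0,"ry":0,"rz":0,"fingers":1},
    {"x":0,"y":0,"z":1.2,"rx":0,"ry":0,"rz":0,"fingers":1},
    {"x":0,"y":0,"z":1.2,"rx":0,"ry":0,"rz":0,"fingers":1}
  ]
}}

```text
time_s: 16.5
tool_pos: [0.6418, 0.0149, 0.0347]
tool_rot: [180.0, -0.1, 7.7]
force: [-0.6, 0.2, 1.3]
grip_width: 0.0397
grasp_force: 30.0
```

>>> {"name": "drive_tool", "arguments": {
  "moves": [
    {"x":3,"y":0,"z":0,"rx":0,"ry":0,"rz":0,"fingers":1},
    {"x":6,"y":0,"z":0,"rx":0,"ry":0,"rz":0,"fingers":1},
    {"x":9,"y":0,"z":0,"rx":0,"ry":0,"rz":0,"fingers":1},
    {"x":12,"y":0,"z":0,"rx":0,"ry":0,"rz":0,"fingers":1},
    {"x":14,"y":0,"z":0,"rx":0,"ry":0,"rz":0,"fingers":1},
    {"x":15,"y":0,"z":0,"rx":0,"ry":0,"rz":0,"fingers":1}
  ],
  "force": 20
}}

```text
time_s: 17.25
tool_pos: [0.6566, 0.017, 0.0347]
tool_rot: [180.0, -0.0, 7.7]
force: [-4.6, -0.1, 5.8]
grip_width: 0.04
grasp_force: 20.0
```

>>> {"name": "drive_tool", "arguments": {
  "moves": [
    {"x":1.5,"y":0,"z":0,"rx":0,"ry":0,"rz":0,"fingers":1},
    {"x":3,"y":0,"z":0,"rx":0,"ry":0,"rz":0,"fingers":1},
    {"x":4.5,"y":0,"z":0,"rx":0,"ry":0,"rz":0,"fingers":1},
    {"x":5,"y":0,"z":0,"rx":0,"ry":0,"rz":0,"fingers":1}
  ]
}}

```text
time_s: 17.75
tool_pos: [0.6616, 0.0177, 0.0347]
tool_rot: [180.0, -0.0, 7.7]
force: [-4.0, -0.2, 4.5]
grip_width: 0.0399
grasp_force: 20.0
```

>>> {"name": "drive_tool", "arguments": {
  "moves": [
    {"x":1,"y":0,"z":0,"rx":0,"ry":0,"rz":0,"fingers":1},
    {"x":2,"y":0,"z":0,"rx":0,"ry":0,"rz":0,"fingers":1},
    {"x":3,"y":0,"z":0,"rx":0,"ry":0,"rz":0,"fingers":1},
    {"x":3,"y":0,"z":0,"rx":0,"ry":0,"rz":0,"fingers":1}
  ]
}}

```text
time_s: 18.25
tool_pos: [0.6646, 0.0181, 0.0347]
tool_rot: [180.0, -0.0, 7.7]
force: [-4.1, -0.8, 5.4]
grip_width: 0.0396
grasp_force: 20.0
```

>>> {"name": "drive_tool", "arguments": {
  "moves": [
    {"x":1,"y":0,"z":0,"rx":0,"ry":0,"rz":0,"fingers":1},
    {"x":2,"y":0,"z":0,"rx":0,"ry":0,"rz":0,"fingers":1},
    {"x":3,"y":0,"z":0,"rx":0,"ry":0,"rz":0,"fingers":1},
    {"x":3,"y":0,"z":0,"rx":0,"ry":0,"rz":0,"fingers":1}
  ]
}}

```text
time_s: 18.75
tool_pos: [0.6654, 0.0181, 0.0347]
tool_rot: [180.0, 0.3, 7.7]
force: [-10.4, -1.0, 10.9]
grip_width: 0.0399
grasp_force: 20.0
```

>>> {"name": "drive_tool", "arguments": {
  "moves": [
    {"x":1,"y":0,"z":0,"rx":0,"ry":0,"rz":0,"fingers":1},
    {"x":2,"y":0,"z":0,"rx":0,"ry":0,"rz":0,"fingers":1},
    {"x":2,"y":0,"z":0,"rx":0,"ry":0,"rz":0,"fingers":1}
  ]
}}

```text
time_s: 19.12
tool_pos: [0.6655, 0.0181, 0.0346]
tool_rot: [179.9, 0.5, 7.7]
force: [-15.1, -2.1, 14.8]
grip_width: 0.0397
grasp_force: 20.0
```

The arm advanced only 0.1 mm for 2 mm commanded while the force rose to about 15 N, so the cassette is at the stop. I'll relax the push, open the fingers and rise.

>>> {"name": "drive_tool", "arguments": {
  "moves": [
    {"x":-2,"y":0,"z":-0.5,"rx":0,"ry":0,"rz":0,"fingers":1},
    {"x":-3.5,"y":0,"z":-1,"rx":0,"ry":0,"rz":0,"fingers":1},
    {"x":-3.5,"y":0,"z":-1,"rx":0,"ry":0,"rz":0,"fingers":0.2},
    {"x":-3.5,"y":0,"z":-1,"rx":0,"ry":0,"rz":0,"fingers":-0.6},
    {"x":-3.5,"y":0,"z":-1,"rx":0,"ry":0,"rz":0,"fingers":-0.6},
    {"x":-3.5,"y":0,"z":-10,"rx":0,"ry":0,"rz":0,"fingers":-0.6},
    {"x":-3.5,"y":0,"z":-50,"rx":0,"ry":0,"rz":0,"fingers":-0.6},
    {"x":-3.5,"y":0,"z":-110,"rx":0,"ry":0,"rz":0,"fingers":-0.6},
    {"x":-40,"y":0,"z":-165,"rx":0,"ry":0,"rz":0,"fingers":-0.6},
    {"x":-83,"y":0,"z":-165,"rx":0,"ry":0,"rz":0,"fingers":0},
    {"x":-83,"y":0,"z":-165,"rx":0,"ry":0,"rz":0,"fingers":1},
    {"x":-83,"y":0,"z":-165,"rx":0,"ry":0,"rz":0,"fingers":1}
  ]
}}

```text
time_s: 20.62
tool_pos: [0.5878, 0.0073, 0.2]
tool_rot: [180.0, -0.2, 7.7]
force: [0.2, -1.2, -0.1]
grip_width: 0.0472
grasp_force: 0.0
```

```bash
python3 -c "
from h import *
snap('wrist','w6');go(.395,-.272,.2,18);go(.395,-.272,.093,18)"
```

```text
move [-228.7  251.1   -0.9] [ 0.0002 -0.0023 -0.1795] | at [0.588  0.0075 0.1996] [-1.80e+02 -1.30e-01  7.71e+00] t 20.68 F [ 0.2  0.1 -0.8]
move [-229.   251.1  106.1] [ 0.0002 -0.0023 -0.1795] | at [0.588  0.0075 0.1996] [-1.80e+02 -1.30e-01  7.71e+00] t 20.68 F [ 0.2  0.1 -0.8]
```

View pics/w6.png

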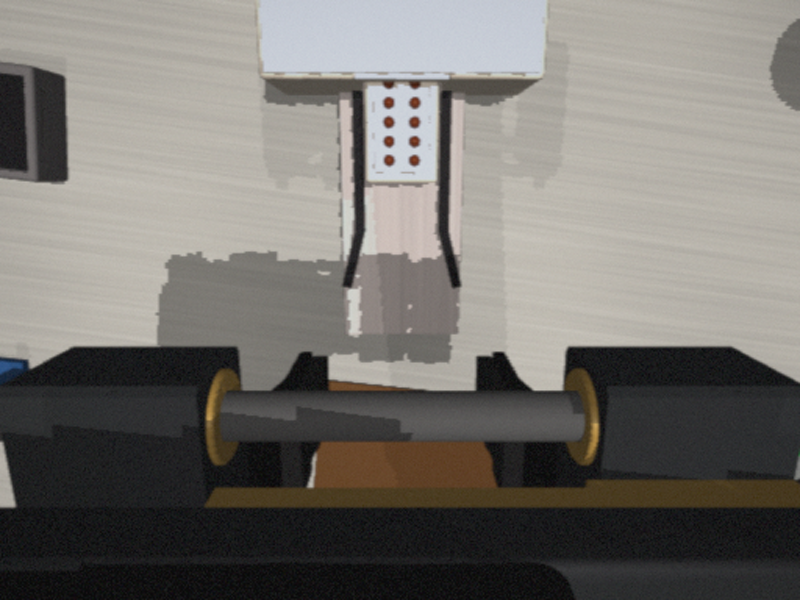

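Wrist view: the cassette sits straight between the rails. Its front is under the hood, its rear edge is at row 183, and the rest of the scene looks undisturbed. I'll check that the release didn't pull it back, and start toward the toggle.

```bash
python3 -c "
from h import *
s=1.5625
c=pickle.load(open('pics/w6.pkl','rb'))
P=[ray(c,a/s,b/s,.047) for a,b in [(366,183),(438,183)]];print(P,np.mean(P,0))
go(.405,-.268,.2,18);go(.405,-.268,.093,18)"
```

```text
[array([0.64550058, 0.03536573, 0.047     ]), array([ 0.65086446, -0.00445498,  0.047     ])] [0.64818252 0.01545537 0.047     ]
move [-218.3  248.5   -0.9] [ 0.0002 -0.0023 -0.1795] | at [0.588  0.0075 0.1996] [-1.80e+02 -1.30e-01  7.71e+00] t 20.68 F [ 0.2  0.1 -0.8]
move [-218.5  248.5  106.1] [ 0.0002 -0.0023 -0.1795] | at [0.588  0.0075 0.1996] [-1.80e+02 -1.30e-01  7.71e+00] t 20.68 F [ 0.2  0.1 -0.8]
```

The rear edge reads about 1 mm back from where it should be, which is within the measuring error. I'll make sure with a gentle nudge from behind, using the shut fingers.

```bash
python3 -c "
from h import *
go(.6243,.0123,.036,7.7)"
```

```text
move [3.630e+01 1.000e-01 1.637e+02] [-0.     -0.0023  0.0002] | at [0.588  0.0075 0.1996] [-1.80e+02 -1.30e-01  7.71e+00] t 20.68 F [ 0.2  0.1 -0.8]
```

>>> {"name": "drive_tool", "arguments": {
  "moves": [
    {"x":30,"y":0,"z":50,"rx":0,"ry":-0.002,"rz":0,"fingers":1},
    {"x":34,"y":0,"z":100,"rx":0,"ry":-0.002,"rz":0,"fingers":1},
    {"x":34,"y":0,"z":140,"rx":0,"ry":-0.002,"rz":0,"fingers":1},
    {"x":34,"y":0,"z":163,"rx":0,"ry":-0.002,"rz":0,"fingers":1},
    {"x":36,"y":0,"z":163,"rx":0,"ry":-0.002,"rz":0,"fingers":1},
    {"x":40,"y":0,"z":163,"rx":0,"ry":-0.002,"rz":0,"fingers":1},
    {"x":43,"y":0,"z":163,"rx":0,"ry":-0.002,"rz":0,"fingers":1},
    {"x":45,"y":0,"z":163,"rx":0,"ry":-0.002,"rz":0,"fingers":1},
    {"x":46,"y":0,"z":163,"rx":0,"ry":-0.002,"rz":0,"fingers":1},
    {"x":47,"y":0,"z":163,"rx":0,"ry":-0.002,"rz":0,"fingers":1},
    {"x":47,"y":0,"z":163,"rx":0,"ry":-0.002,"rz":0,"fingers":1}
  ]
}}

```text
time_s: 22.05
tool_pos: [0.6338, 0.0138, 0.0364]
tool_rot: [180.0, 0.1, 7.7]
force: [-0.6, -0.6, 0.2]
grip_width: 0.0004
grasp_force: 0.0
```

>>> {"name": "drive_tool", "arguments": {
  "moves": [
    {"x":1,"y":0,"z":0,"rx":0,"ry":0,"rz":0,"fingers":1},
    {"x":2,"y":0,"z":0,"rx":0,"ry":0,"rz":0,"fingers":1},
    {"x":3,"y":0,"z":0,"rx":0,"ry":0,"rz":0,"fingers":1},
    {"x":4,"y":0,"z":0,"rx":0,"ry":0,"rz":0,"fingers":1},
    {"x":4,"y":0,"z":0,"rx":0,"ry":0,"rz":0,"fingers":1}
  ]
}}

```text
time_s: 22.68
tool_pos: [0.6376, 0.0144, 0.0363]
tool_rot: [180.0, 0.1, 7.7]
force: [-1.5, 0.3, 0.5]
grip_width: 0.0004
grasp_force: 0.4
```

>>> {"name": "drive_tool", "arguments": {
  "moves": [
    {"x":1,"y":0,"z":0,"rx":0,"ry":0,"rz":0,"fingers":1},
    {"x":2,"y":0,"z":0,"rx":0,"ry":0,"rz":0,"fingers":1},
    {"x":3,"y":0,"z":0,"rx":0,"ry":0,"rz":0,"fingers":1},
    {"x":3,"y":0,"z":0,"rx":0,"ry":0,"rz":0,"fingers":1}
  ]
}}

```text
time_s: 23.18
tool_pos: [0.6377, 0.0144, 0.0362]
tool_rot: [180.0, 0.5, 7.7]
force: [-9.4, -1.4, 8.1]
grip_width: 0.0003
grasp_force: 5.0
```

The cassette is firmly against the stop at 9 N. Back to the toggle.

>>> {"name": "drive_tool", "arguments": {
  "moves": [
    {"x":-8,"y":0,"z":0,"rx":0,"ry":0,"rz":0,"fingers":1},
    {"x":-20,"y":0,"z":-20,"rx":0,"ry":0,"rz":0,"fingers":1},
    {"x":-30,"y":0,"z":-75,"rx":0,"ry":0,"rz":0,"fingers":1},
    {"x":-60,"y":20,"z":-125,"rx":0,"ry":0,"rz":-0.05,"fingers":1},
    {"x":-271,"y":249,"z":-164,"rx":0,"ry":0,"rz":-0.18,"fingers":1},
    {"x":-271,"y":249,"z":-164,"rx":0,"ry":0,"rz":-0.18,"fingers":1},
    {"x":-271,"y":249,"z":-164,"rx":0,"ry":0,"rz":-0.18,"fingers":1},
    {"x":-271,"y":249,"z":-164,"rx":0,"ry":0,"rz":-0.18,"fingers":1},
    {"x":-271,"y":249,"z":-164,"rx":0,"ry":0,"rz":-0.18,"fingers":1},
    {"x":-271,"y":249,"z":-164,"rx":0,"ry":0,"rz":-0.18,"fingers":1},
    {"x":-271,"y":249,"z":-164,"rx":0,"ry":0,"rz":-0.18,"fingers":1},
    {"x":-271,"y":249,"z":-164,"rx":0,"ry":0,"rz":-0.18,"fingers":1}
  ]
}}

```text
time_s: 24.68
tool_pos: [0.407, -0.2668, 0.2005]
tool_rot: [-180.0, 0.0, 18.2]
force: [-0.0, -0.0, 0.8]
grip_width: 0.0008
grasp_force: 0.0
```

```bash
python3 -c "
from h import *
go(.405,-.268,.093,18);go(.4643,-.2488,.093,18)"
```

```text
move [ -2.2   0.6 107.5] [-0.0002  0.0005  0.0039] | at [ 0.407  -0.2668  0.2005] [-1.7999e+02  3.0000e-02  1.8220e+01] t 24.68 F [-0.  -0.   0.8]
move [ 60.1   0.9 107.4] [-0.0002  0.0005  0.0039] | at [ 0.407  -0.2668  0.2005] [-1.7999e+02  3.0000e-02  1.8220e+01] t 24.68 F [-0.  -0.   0.8]
```

>>> {"name": "drive_tool", "arguments": {
  "moves": [
    {"x":-2,"y":1,"z":60,"rx":0,"ry":0,"rz":0,"fingers":1},
    {"x":-2,"y":1,"z":107,"rx":0,"ry":0,"rz":0,"fingers":1},
    {"x":-2,"y":1,"z":107,"rx":0,"ry":0,"rz":0,"fingers":1},
    {"x":8,"y":1,"z":107,"rx":0,"ry":0,"rz":0,"fingers":1},
    {"x":16,"y":1,"z":107,"rx":0,"ry":0,"rz":0,"fingers":1},
    {"x":24,"y":1,"z":107,"rx":0,"ry":0,"rz":0,"fingers":1},
    {"x":32,"y":1,"z":107,"rx":0,"ry":0,"rz":0,"fingers":1},
    {"x":40,"y":1,"z":107,"rx":0,"ry":0,"rz":0,"fingers":1},
    {"x":48,"y":1,"z":107,"rx":0,"ry":0,"rz":0,"fingers":1},
    {"x":56,"y":1,"z":107,"rx":0,"ry":0,"rz":0,"fingers":1},
    {"x":60,"y":1,"z":107,"rx":0,"ry":0,"rz":0,"fingers":1},
    {"x":60,"y":1,"z":107,"rx":0,"ry":0,"rz":0,"fingers":1},
    {"x":40,"y":1,"z":80,"rx":0,"ry":0,"rz":0,"fingers":1},
    {"x":20,"y":1,"z":30,"rx":0,"ry":0,"rz":0,"fingers":1},
    {"x":-10,"y":50,"z":-10,"rx":0,"ry":0,"rz":0,"fingers":1},
    {"x":-20,"y":110,"z":-50,"rx":0,"ry":0,"rz":0,"fingers":1},
    {"x":-30,"y":170,"z":-50,"rx":0,"ry":0,"rz":0,"fingers":1},
    {"x":-30,"y":230,"z":-50,"rx":0,"ry":0,"rz":0,"fingers":1},
    {"x":-30,"y":230,"z":-50,"rx":0,"ry":0,"rz":0,"fingers":1},
    {"x":-30,"y":230,"z":-50,"rx":0,"ry":0,"rz":0,"fingers":1}
  ]
}}

```text
time_s: 27.18
tool_pos: [0.4484, -0.4961, 0.2495]
tool_rot: [-179.9, 0.1, 18.0]
force: [1.0, 1.5, 0.4]
grip_width: 0.0006
grasp_force: 0.0
```

```bash
python3 -c "
from h import *
c=snap('top','top9')
s=vision.read_camera('side')
a=cv2.resize(c['image'][60:210,140:340,::-1],(800,600),interpolation=cv2.INTER_CUBIC)
cv2.imwrite('pics/fin.png',a)"
```

```text
(no output)
```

View pics/fin.png

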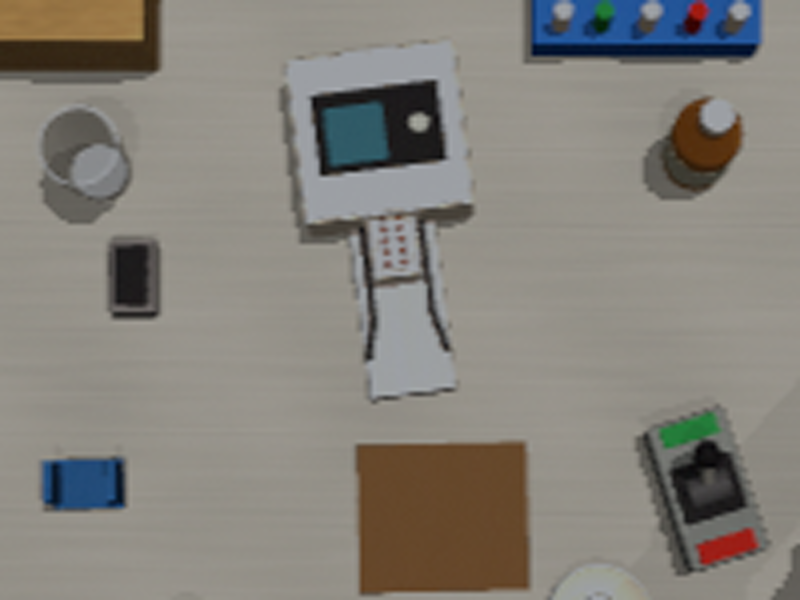

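The toggle ball is at the green end (707,453), so it is ON. The cassette is seated at (397,248), the cradle at (83,483) is empty, and the rest of the view, with the spare, beaker and bottle, looks unchanged.

```bash
python3 -c "
from h import *
print(workorder.sign_off())"
```

```text
the job is handed in; nothing more can be done
None
```

The job is done and handed in at about 27 s. The toggle went to OFF and is now back ON, and the cassette went via the mat into the reader, where it rests against the stop (I pushed with at most about 15 N). After letting go I gave its rear a light nudge with the closed fingers to make sure it was seated.

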